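# Clamp the safe-lock mount and set its dial spindle a quarter turn off the bottom

### The job

Clamp the safe-lock mount down by pushing the toggle clamp's handle all the way down. Then screw the combination dial in (clockwise) until it bottoms out, back it off a quarter turn, and finish still gripping the dial's knob and holding it still there, so that I can fit the spline key from below. Leave the caliper, the screwdriver, the padlock and the lock cylinder where they lie.

Things in the scene. Friction and masses are not known exactly. Their poses are not given: they have to be found in the camera images.
- jig: Plywood board 190 x 275 x 18 mm screwed to the bench, with low aluminium fences (10 mm high) that locate the mount and a toggle clamp on its -y side. Origin on the bench, under the middle of the fences; z up; the clamp lies along -y from the origin. The board spans y -175 to +100 mm and x -95 to +95 mm.
- mount: Grey steel stand, about 2 kg, loose between the fences (1 mm play): foot plate 130 x 160 x 6 mm, two cheeks, top plate 120 x 110 mm (its top 112 mm above the origin), lock case hung below, aluminium dial ring 102 mm across on top (its top at 122 mm). Origin: middle of the underside of the foot plate, on the board, 18 mm above the bench. Axes as the jig's.
- clamp_handle (a joint): Angle of the clamp's handle, rad: 0 = fully down and level (clamped, its stop), growing as the handle is raised; up to 1.25. It starts raised. It stays where it is left; a push of about 4 to 5 N square to it, near its end, moves it, and 7 to 8 N over the last 3 degrees, where the rubber tip is squeezed.
- clamp_hinge (a point): The clamp's hinge: the pivot runs along the jig's x axis, 42 mm above the bench, 128 mm from the jig's origin towards -y. At angle a the handle points from here along (0, -cos a, +sin a) in the jig's axes.
- clamp_handle_end (a point): Point on the axis of the handle, 95 mm out from the hinge. The handle is a grey round sleeve 18 mm thick reaching from 30 to 108 mm from the hinge. Push it here, on the side that faces up when the handle is down.
- clamp_arm: Steel arm of the clamp, 70 mm long, 12 mm wide, with a soft rubber tip (2.5 N/mm) that presses on the mount's foot plate. It is geared to the handle, swinging the other way at 0.7 of its angle: level towards the mount and pressing when the handle is down, raised 0.5 to 0.8 rad at the start. Origin at the clamp's hinge; its y axis runs along the arm.
- dial (a joint): Turn of the dial on its thread, rad: 0 = bottomed out (hard stop), growing as it is unscrewed, which is anticlockwise seen from above. A quarter turn is 1.57. Right-hand thread, 1.25 mm a turn. It turns against about 0.12 N m of friction and stays where it is left.
- dial_knob: Black knurled round knob of the dial, 46 mm across and 28 mm high, axis vertical; a flange with white graduations, 78 mm across, lies just below it and turns with it. Origin on the axis at the knob's foot, on the flange (126 mm above the mount's origin when bottomed).
- dial_grip (a point): Point on the dial's axis, 22 mm above the knob's foot and 6 mm below its top: where to put the TCP to grip the knob from above, about 166 mm above the bench. The fingers have 3 mm left to the flange there.
- caliper: Digital caliper 215 mm long lying flat, bystander. Origin at the middle of its beam, on the bench.
- lock_cylinder: Chromed lock cylinder 40 mm across and 46 mm high, standing, bystander. Origin under its middle.
- screwdriver: Screwdriver with a wooden handle, 200 mm long, lying, bystander. Origin under its middle.
- padlock: Brass padlock 46 x 52 x 24 mm lying flat, bystander. Origin under the middle of its case.

How it is judged:
On the way, in this order (a step that is already met when the one before it is completed fails the run):
1. the clamp handle is fully down and the pad presses on the mount (value of joint clamp_handle below 0.06 rad and contact force between clamp_arm and mount above 1 N), for 0.2 s.
2. the dial has bottomed out (value of joint dial below 0.06 rad), for 0.2 s.
At the end, for the whole second after the job is handed in: The dial stands still a quarter turn (within 15 degrees) off its bottom stop with the fingers still gripping its knob (more than 4 N on it, TCP within 25 mm of the grip point), and the mount is still clamped flat: clamp handle within 0.07 rad of fully down, pad pressing on the foot plate (value of joint dial between 1.31 and 1.83 rad and velocity of joint dial between -0.1 and 0.1 rad/s and contact force between the fingers and dial_knob above 4 N and distance between the grasp point and dial_grip below 0.025 m and value of joint clamp_handle below 0.07 rad and contact force between clamp_arm and mount above 1 N and angle between mount's own z axis and vertical below 0.03 rad); the arm keeps its last pose, push and grip.
It fails at once if a bystander is moved by more than 20 mm (distance of any of caliper, lock_cylinder, screwdriver, padlock from where it was at the start of the episode above 0.02 m).
It also fails if it takes over 64 s, if anything falls off the work surface, if the arm or the gripper's body presses on something with over 40 N, if the wrist force passes 120 N, or if a joint passes its speed limit or range.

### The arm

A 7-joint arm with a two-finger parallel gripper is mounted at the origin on the work surface. World frame = base frame: x ahead of the robot, y to its left, z up, the work surface at z = 0. Lengths are in m, angles in rad, forces in N, time in s.
With the tool pointing down it reaches from about 0.425 to 0.925 m from the base axis. Payload 6.8 kg.
Tool frame: the origin (TCP) lies between the finger pads, 19 mm behind the fingertips; this is the grasp point; z points along the fingers, y is the line along which they close (so a half turn about z gives the same grasp; the last joint's range is limited). The gripper opens to 85 mm and grips with 20 to 120 N. Pads are 22 mm wide; open, the fingers measure 114 mm over their backs; the gripper's body (76 mm by 85 mm) begins 54 mm behind the grasp point. The pads swing forward as they close: fully open they stand 13 mm farther back than shut.
Start: joints at [-1.414, 0.477, 0.022, 1.555, -0.011, 1.109, -0.083], TCP at [0.177, 0.651, 0.25] pointing down, gripper open.
Joint ranges: [-2.96, 2.96], [-0.34, 2.1], [-1.41, 1.46], [0.24, 2.44], [-1.37, 4.51], [0.17, 1.92], [-2.96, 2.96]. Speed limits (rad/s): [2.39, 2.39, 3.14, 3.14, 3.14, 3.14, 3.14].

### API

Orientations are given as a unit quaternion [w, x, y, z].
In Python, from station import monitor, eyes, bot gives the robot as it stands.
- The arm moves only by the shell command python3 -m creep 'ROWS' [FORCE]. ROWS is a JSON list of rows, 1 to 20 of them, each written [[dx, dy, dz], turn, opening]: dx, dy, dz in m, then a turn about the tool's z in rad, then the opening from 0.0 (shut) to 1.0 (fully open); each row shifts and turns the commanded pose from where the row before left it, along the tool's axes as they then stand; what a row does not reach is not made up. A row lasts 1/10 s, in which the tool goes at most 0.05 m and 0.15 rad, less where a joint would pass 70% of its speed; a pose out of reach is approached as far as the arm can. The fingers move at their own pace and stop on an object; FORCE is the grip in N (left out, the last holds). Time passes only in rows, so rows that do not move let the fingers close. It prints the time, the measured TCP pose, the force, the opening and the grip force at its end. Input that does not fit is refused with a message, and nothing moves.
- monitor.get_obs(): the state, without advancing time (a new reading comes with each control period).
- eyes.read_camera(name): name is "side" or "top" or "wrist"; returns the picture (420x560x3 uint8, blue, green, red); there is no depth.
- eyes.camera_info(name): a dict with "vertical_fov" (degrees; the focal length in pixels is half the picture's height over the tangent of half this angle, whatever the lens; pixels are square), "cx", "cy" (the principal point, pixels), "view" (4x4, takes a point from world to camera coordinates); the wrist camera has in their place "hand_eye" (4x4, takes a point from camera to tool coordinates, whose origin is the TCP and whose axes are the flange's). Camera axes: x right, y up, looking along -z (the intrinsics and any distortion apply to the point x, -y, -z); pixel columns grow to the right and rows downward; lengths in m; the calibration is good to about 2 mm. A picture is of the moment at which its call begins: read the wrist's pose just before it. camera_info takes no time and is no camera call.
- bot.hand_in(): hands the job in; it is judged then, once.
The state is a dict: "t": time; "q": joint angles; "joint_vel": joint speeds; "joint_torque": joint torques, N m; "eef_pos": TCP position; "tool_rot": TCP orientation; "contact_force": force on the tool from outside, world axes, zero at the start; "torque": the same for the moment, N m; "gripper_width": opening from 0.0 (shut) to 1.0 (fully open); "grasp_force": force on a finger pad.
Only numpy, scipy, OpenCV 4.12 (cv2) and the standard library are available. Lean on these libraries where they do the work, as an engineer would, in place of code of your own. Each camera call takes 0.05 s, during which the arm holds its last target. There are 200 camera calls.

## Working session

There is one attempt and no reset: what is moved stays moved. The work goes in short steps, Python scripts to look and compute and a shell command to move; the robot and the scene stay as the last step left them, time stands still between calls to the robot, and variables do not carry over. Pictures are saved under pics/ and viewed, at most 10 in all, crops included, and the job is handed in when it is done.

```bash
ls; mkdir -p pics
python3 - <<'E'
from station import monitor, eyes, bot
import cv2,numpy as np
o=monitor.get_obs();print({k:np.round(v,3) for k,v in o.items()})
for n in("side","top","wrist"):
    print(n,eyes.camera_info(n)); cv2.imwrite(f"pics/{n}0.png",eyes.read_camera(n))
E
```

```text
pics
{'t': np.float64(0.0), 'q': array([-1.414,  0.478,  0.022,  1.556, -0.011,  1.109, -0.083]), 'joint_vel': array([-0.002,  0.   ,  0.   ,  0.001,  0.   ,  0.002,  0.001]), 'joint_torque': array([ 0.0000e+00, -5.9647e+01,  1.6080e+00, -2.8118e+01,  1.2000e-02,
        1.0000e-02, -0.0000e+00]), 'eef_pos': array([0.177, 0.651, 0.249]), 'tool_rot': array([-0.   ,  0.132,  0.991, -0.001]), 'contact_force': array([-0.063,  0.29 ,  0.924]), 'torque': array([ 0.021, -0.031, -0.008]), 'grasp_force': np.float64(0.0), 'gripper_width': np.float64(1.0)}
side {'vertical_fov': 49.49612646062613, 'cx': 278.6615175328828, 'cy': 216.17623483436202, 'view': array([[ 0.96825784, -0.24929216, -0.01817095, -0.61254375],
       [ 0.19347132,  0.70144845,  0.68595839, -0.23642444],
       [-0.15825806, -0.66770015,  0.72741384, -1.13174309],
       [ 0.        ,  0.        ,  0.        ,  1.        ]])}
top {'vertical_fov': 54.81572370064301, 'cx': 278.2153297266222, 'cy': 206.2619603475778, 'view': array([[ 0.01877611, -0.99974447,  0.01258757, -0.01903307],
       [ 0.9941072 ,  0.02001164,  0.10653826, -0.62574583],
       [-0.10676294,  0.01051302,  0.99422892, -1.19460062],
       [ 0.        ,  0.        ,  0.        ,  1.        ]])}
wrist {'vertical_fov': 69.65655875136956, 'cx': 284.30515560177946, 'cy': 206.4426098548307, 'hand_eye': array([[-6.39911507e-04,  9.52767822e-01,  3.03698975e-01,
         7.66801053e-02],
       [ 9.99999592e-01,  4.16065734e-04,  8.01771568e-04,
        -2.53188940e-04],
       [ 6.37543414e-04,  3.03699364e-01, -9.52767700e-01,
        -1.24338409e-01],
       [ 0.00000000e+00,  0.00000000e+00,  0.00000000e+00,
         1.00000000e+00]])}
```

View pics/side0.png

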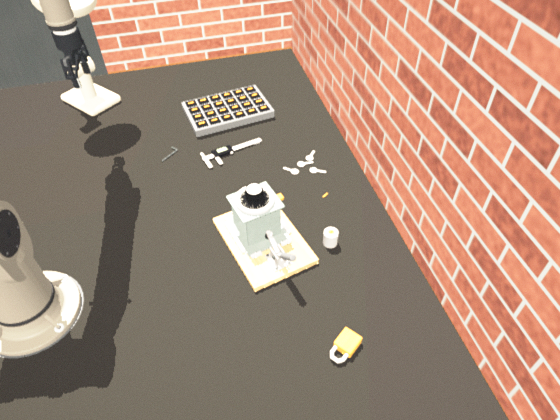

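View pics/top0.png

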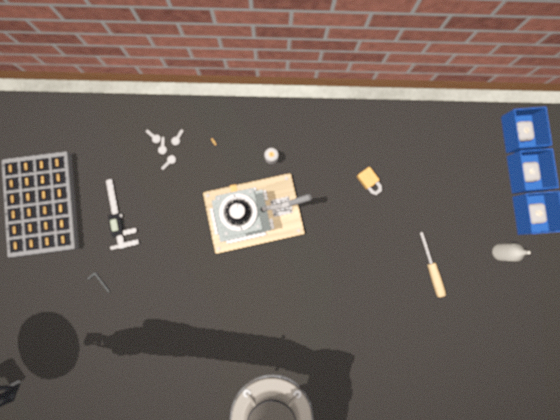

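```bash
cat > h.py <<'E'
import numpy as np, cv2
from station import monitor, eyes
from scipy.spatial.transform import Rotation as R
def ray(n,u,v,pose=None):
    i=eyes.camera_info(n); f=210/np.tan(np.radians(i["vertical_fov"])/2)
    d=np.array([(u-i["cx"])/f,-(v-i["cy"])/f,-1])
    if n=="wrist":
        p,q=pose; T=np.eye(4); T[:3,:3]=R.from_quat(np.roll(q,-1)).as_matrix(); T[:3,3]=p
        M=T@i["hand_eye"]
    else: M=np.linalg.inv(i["view"])
    return M[:3,3],M[:3,:3]@d
def plane(r,z): return r[0]+r[1]*(z-r[0][2])/r[1][2]
def cross(rs):
    A=0;b=0
    for o,d in rs:
        d=d/np.linalg.norm(d);P=np.eye(3)-np.outer(d,d);A=A+P;b=b+P@o
    x=np.linalg.solve(A,b)
    return x,[float(np.linalg.norm(np.cross(x-o,d/np.linalg.norm(d)))) for o,d in rs]
E
python3 - <<'E'
from h import *
a=cv2.imread('pics/top0.png')[160:270,190:330];b=cv2.imread('pics/side0.png')[170:300,200:340]
cv2.imwrite('pics/c1.png',np.hstack([cv2.resize(a,(400,314),interpolation=2),cv2.resize(b[:110],(400,314),interpolation=2)]))
for uv in[(204,189),(293,175),(303,233),(215,251)]: print(plane(ray("top",*uv),.018).round(4))
for uv in[(214,232),(262,285),(317,262)]: print(plane(ray("side",*uv),.018).round(4))
print(cross([ray("top",237,211),ray("side",254.5,188)]))
E
```

```text
[0.6765 0.2224 0.018 ]
[ 0.726 -0.051  0.018]
[ 0.5471 -0.0842  0.018 ]
[0.4875 0.1819 0.018 ]
[0.4778 0.1244 0.018 ]
[ 0.5675 -0.0851  0.018 ]
[ 0.7237 -0.052   0.018 ]
(array([0.59733194, 0.10456995, 0.17429396]), [0.0014166822282117588, 0.001416682228211663])
```

View pics/c1.png

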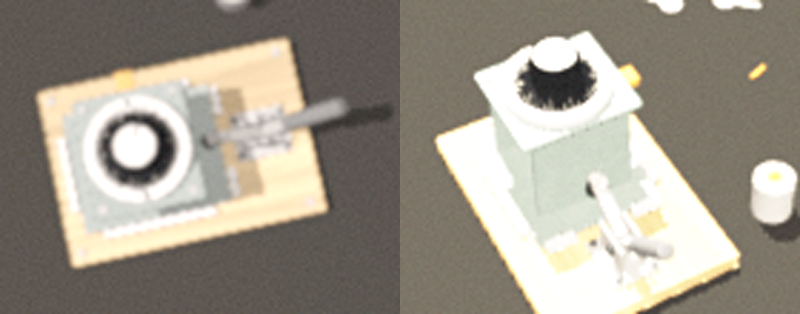

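View pics/wrist0.png

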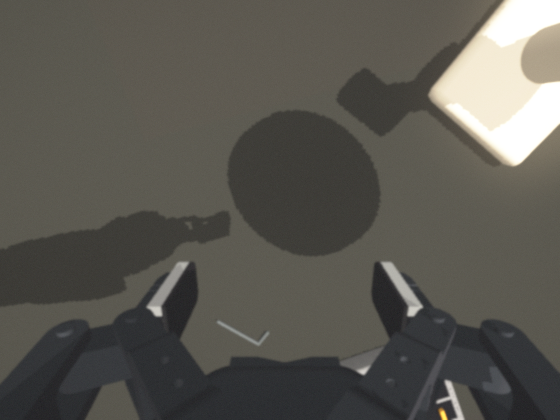

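Run:
```python
from h import *
o=monitor.get_obs();print(R.from_quat(np.roll(o["tool_rot"],-1)).as_matrix().round(3))
# sub-pixel board corners/knob from masks
t=cv2.imread('pics/top0.png');s=cv2.imread('pics/side0.png')
hs=cv2.cvtColor(t,cv2.COLOR_BGR2HSV)
m=(t.max(2)>120).astype(np.uint8);m[:165]=0;m[260:]=0;m[:,:195]=0;m[:,310:]=0
m=cv2.morphologyEx(m,cv2.MORPH_OPEN,np.ones((13,13)))
c=max(cv2.findContours(m,0,1)[0],key=cv2.contourArea)
r=cv2.minAreaRect(c);print(r)
P=np.array([plane(ray("top",*p),.018) for p in cv2.boxPoints(r)]);print(P.round(4))
print(P.mean(0))
def blob(im,box,cond):
    x0,x1,y0,y1=box;m=np.zeros(im.shape[:2],np.uint8);m[y0:y1,x0:x1]=cond(im[y0:y1,x0:x1].min(2))
    n,l,st,ce=cv2.connectedComponentsWithStats(m);k=1+np.argmax(st[1:,4]);return ce[k],st[k]
kt=blob(t,(226,248,200,222),lambda g:g>150);ks=blob(s,(244,265,180,195),lambda g:g>150);print(kt,ks)
for n,a,b in(("knob",(236.6,211.4),(253.9,189.3)),("tip",(309,197.5),(292.7,256.8)),("hingeish",(282,204.5),(278.5,256))):
    x,e=cross([ray("top",*a),ray("side",*b)]);print(n,x.round(4),np.round(e,4))
```

```text
[[-0.965  0.262 -0.   ]
 [ 0.262  0.965 -0.001]
 [-0.    -0.001 -1.   ]]
((252.86526489257812, 212.65309143066406), (65.42852783203125, 92.79918670654297), 78.2317123413086)
[[ 0.6729  0.2322  0.018 ]
 [ 0.738  -0.0465  0.018 ]
 [ 0.5405 -0.0903  0.018 ]
 [ 0.478   0.1842  0.018 ]]
[0.60734978 0.06990557 0.018     ]
(array([236.50970874, 210.56796117]), array([229, 203,  16,  16, 206], dtype=int32)) (array([254.55392157, 187.91666667]), array([244, 181,  21,  14, 204], dtype=int32))
knob [0.5963 0.1062 0.1687] [0.0009 0.0009]
tip [ 0.6447 -0.0929  0.1163] [0.0008 0.0008]
hingeish [ 0.6299 -0.0181  0.0338] [0.0017 0.0017]
```

```bash
python3 -m creep '[[[-0.0355,-0.03,-0.001],0,1],[[-0.0355,-0.03,-0.001],0,1],[[-0.0355,-0.03,-0.001],0,1],[[-0.0355,-0.03,-0.001],0,1],[[-0.0355,-0.03,-0.001],0,1],[[-0.0355,-0.03,-0.001],0,1],[[-0.0355,-0.03,-0.001],0,1],[[-0.0355,-0.03,-0.001],0,1],[[-0.0355,-0.03,-0.001],0,1],[[-0.0355,-0.03,-0.001],0,1],[[-0.0355,-0.03,-0.001],0,1],[[-0.0355,-0.03,-0.001],0,1],[[-0.0355,-0.03,-0.001],0,1],[[-0.0355,-0.03,-0.001],0,1],[[-0.0355,-0.03,-0.001],0,1],[[-0.0355,-0.03,-0.001],0,1]]' 30
python3 -m creep '[[[0,0,0],-0.125,1],[[0,0,0],-0.125,1],[[0,0,0],-0.125,1],[[0,0,0],-0.12,1],[[0,0,0],0,1],[[0,0,0],0,1],[[0,0,0],0,1]]'
python3 - <<'E'
from h import *
import json
o=monitor.get_obs();print(o["q"].round(3),o["t"],o["eef_pos"].round(4),o["tool_rot"].round(4))
cv2.imwrite('pics/w1.png',eyes.read_camera("wrist"))
json.dump([list(o["eef_pos"]),list(o["tool_rot"])],open('w1.json','w'))
E
```

```text
t: 1.75
eef_pos: [0.5999, 0.0379, 0.2659]
tool_rot: [-0.0, 0.132, 0.991, 0.0]
contact_force: [-0.3, 1.3, -0.6]
gripper_width: 1.002
grasp_force: 0.0
t: 2.45
eef_pos: [0.5991, 0.0396, 0.2659]
tool_rot: [-0.0, -0.114, 0.994, -0.0]
contact_force: [-0.7, 0.1, -0.1]
gripper_width: 1.003
grasp_force: 0.0
[-0.37   0.344  0.257  1.737 -0.098  1.073  1.718] 2.45 [0.5991 0.0396 0.2659] [-1.000e-04 -1.137e-01  9.935e-01 -0.000e+00]
```

View pics/w1.png

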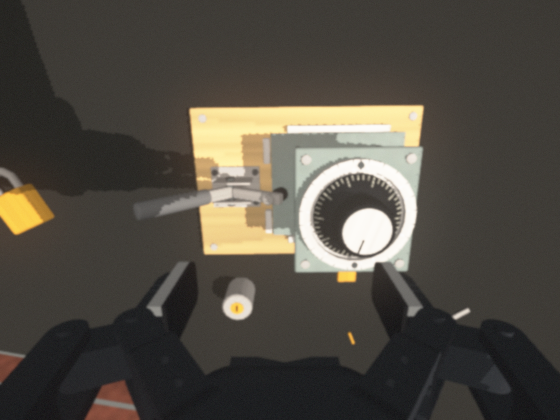

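Run:
```python
from h import *
import json
p=json.load(open('w1.json'));w=cv2.imread('pics/w1.png')
g=w.min(2);m=np.zeros(g.shape,np.uint8);m[195:262,335:400]=g[195:262,335:400]>150
m=cv2.morphologyEx(m,cv2.MORPH_OPEN,np.ones((9,9)))
n,l,st,ce=cv2.connectedComponentsWithStats(m)
for k in range(1,n):print(st[k],ce[k])
k=1+np.argmax(st[1:,4]);c=ce[k]
m[:]=0
W=lambda u,v:ray("wrist",u,v,p)
for nm,rs in(("knob",[W(*c),ray("top",236.5,210.6),ray("side",254.5,188)]),("knob WT",[W(*c),ray("top",236.5,210.6)]),("tip",[W(138,210),ray("top",310,197.5),ray("side",293,257)])):
    x,e=cross(rs);print(nm,x.round(4),np.round(e,4))
C=np.array([plane(W(*u),.018) for u in((191,107),(422,106),(204,255))]);print(C.round(4))
d=C[1]-C[0];print("yaw",np.arctan2(-d[0],d[1]),np.linalg.norm(d))
d=C[0]-C[2];print("yaw", np.arctan2(d[1],d[0]),np.linalg.norm(d), C[0],C[2])
for z in(.172,.174,.176):print(plane(W(*c),z).round(4))
print("ring",plane(W(357,214),.140).round(4))
```

```text
[ 343  209   49   46 1791] [367.05918481 230.92573981]
[380 244  20  18 300] [390.7  253.63]
knob [0.5977 0.1055 0.1724] [0.0014 0.0009 0.0015]
knob WT [0.598  0.1063 0.1677] [0.0006 0.0006]
tip [ 0.6446 -0.0949  0.1171] [0.0008 0.0011 0.0013]
[[ 0.5453 -0.0861  0.018 ]
 [ 0.4833  0.1771  0.018 ]
 [ 0.7322 -0.0431  0.018 ]]
yaw 0.23137327383361617 0.270420687115997
yaw -2.9155530525716413 0.1917765822287479 [ 0.54532442 -0.08609001  0.018     ] [ 0.73222252 -0.04310911  0.018     ]
[0.597  0.1043 0.172 ]
[0.5963 0.1035 0.174 ]
[0.5957 0.1028 0.176 ]
ring [0.5944 0.103  0.14  ]
```

```bash
python3 -m creep '[[[-0.003,-0.027,0.01],0,0],[[-0.003,-0.027,0.02],0,0],[[-0.003,-0.027,0.03],0,0],[[-0.004,-0.026,0.036],0,0],[[0,0,0],0,0],[[0,0,0],0,0],[[0,0,0],0,0],[[0,0,0],0,0]]'
python3 - <<'E'
from h import *
o=monitor.get_obs();print(o["contact_force"].round(2),o["eef_pos"].round(4))
d=o["eef_pos"][:2]-[.597,.1045];print("jig",.974*d[0]+.227*d[1],-.227*d[0]+.974*d[1])
im=eyes.read_camera("side");cv2.imwrite('pics/s2.png',cv2.resize(im[150:310,200:360],(600,600),interpolation=2))
E
```

```text
t: 3.3
eef_pos: [0.6372, -0.06, 0.1716]
tool_rot: [0.001, -0.116, 0.993, 0.0]
contact_force: [0.5, -0.1, 1.3]
gripper_width: 0.0
grasp_force: 0.0
[ 0.47 -0.08  1.27] [ 0.6372 -0.06    0.1716]
jig 0.0017671401555543406 -0.1693868821408016
```

View pics/s2.png

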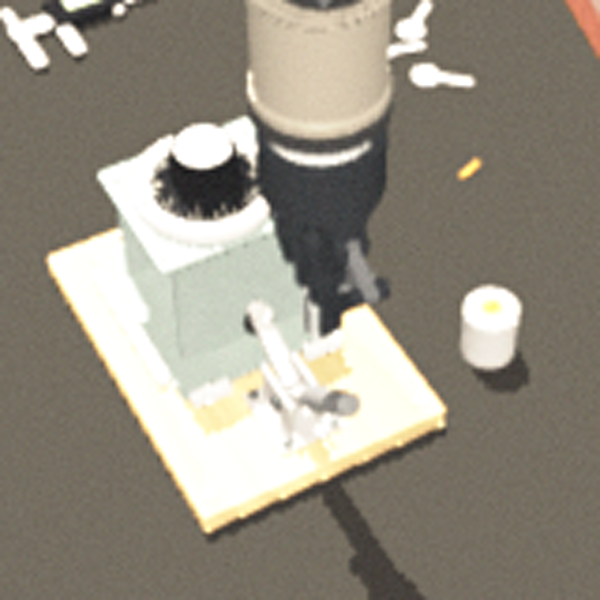

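```bash
python3 -m creep '[[[0,0,0.007],0,0],[[0,0,0.007],0,0],[[0,0,0.007],0,0],[[0,-0.001,0.007],0,0],[[0,-0.001,0.007],0,0],[[0,0,0.007],0,0],[[0,-0.0035,0.0037],0,0],[[0,-0.0035,0.0037],0,0],[[0,-0.0035,0.0037],0,0],[[0,-0.0025,0.0036],0,0],[[0,-0.0025,0.0036],0,0],[[0,-0.0025,0.0036],0,0],[[0,-0.0025,0.0036],0,0],[[0,0,0],0,0]]'
```

```text
t: 4.75
eef_pos: [0.6416, -0.0842, 0.102]
tool_rot: [0.0, -0.115, 0.993, -0.0]
contact_force: [-0.2, 0.6, 0.7]
gripper_width: -0.003
grasp_force: 0.6
```

```bash
python3 -m creep '[[[0,-0.002,0.0038],0,0],[[0,-0.002,0.0038],0,0],[[0,-0.0015,0.0038],0,0],[[0,-0.0015,0.0038],0,0],[[0,-0.001,0.004],0,0]]'; python3 -m creep '[[[0,-0.001,0.004],0,0],[[0,0,0.003],0,0],[[0,0,0.003],0,0]]';python3 -m creep '[[[0,0,0.002],0,0],[[0,0,0.002],0,0],[[0,0,0],0,0],[[0,0,0],0,0]]'
python3 - <<'E'
from h import *
im=eyes.read_camera("side");cv2.imwrite('pics/s3.png',cv2.resize(im[150:310,200:360],(600,600),interpolation=2))
E
```

```text
t: 5.25
eef_pos: [0.6436, -0.0918, 0.0831]
tool_rot: [0.0, -0.115, 0.993, -0.0]
contact_force: [-1.7, 1.2, 3.0]
gripper_width: 0.001
grasp_force: 2.0
t: 5.55
eef_pos: [0.644, -0.0935, 0.0734]
tool_rot: [0.001, -0.115, 0.993, -0.001]
contact_force: [0.2, -2.3, 5.5]
gripper_width: 0.002
grasp_force: 2.9
t: 5.95
eef_pos: [0.6441, -0.094, 0.0698]
tool_rot: [0.001, -0.114, 0.993, -0.001]
contact_force: [0.2, -2.4, 4.8]
gripper_width: 0.002
grasp_force: 2.5
```

View pics/s3.png

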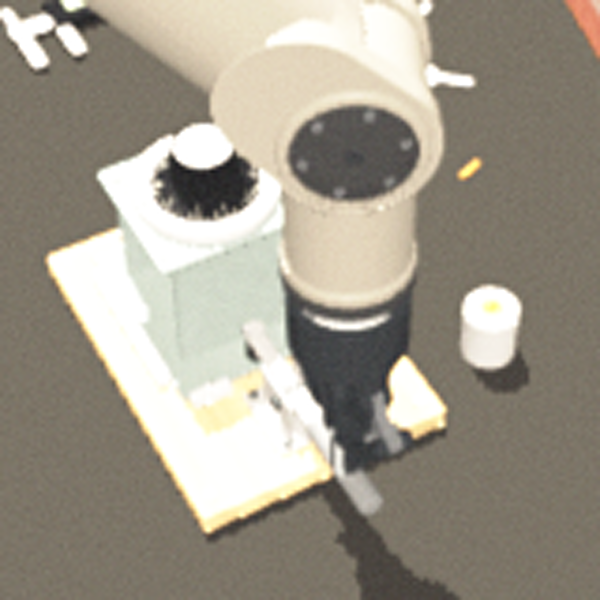

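```bash
for i in 1; do python3 -m creep '[[[0,0,0.002],0,0],[[0,0,0.002],0,0],[[0,0,0.001],0,0],[[0,0,0],0,0]]'; done; python3 -m creep '[[[0,0,0.0015],0,0],[[0,0,0.0015],0,0],[[0,0,0],0,0]]'; python3 -m creep '[[[0,0,0.0015],0,0],[[0,0,0.0015],0,0],[[0,0,0],0,0]]'
```

```text
t: 6.4
eef_pos: [0.6444, -0.0941, 0.069]
tool_rot: [0.001, -0.114, 0.993, -0.0]
contact_force: [-11.7, 0.2, 37.5]
gripper_width: 0.003
grasp_force: 19.0
t: 6.7
eef_pos: [0.6446, -0.0942, 0.0686]
tool_rot: [0.001, -0.114, 0.993, -0.0]
contact_force: [-20.0, 1.4, 58.0]
gripper_width: 0.003
grasp_force: 29.1
t: 7.0
eef_pos: [0.6448, -0.0942, 0.0683]
tool_rot: [0.002, -0.114, 0.994, 0.0]
contact_force: [-27.8, 2.8, 78.3]
gripper_width: -0.003
grasp_force: 39.4
```

```bash
python3 -m creep '[[[0,0,-0.02],0,0],[[0,0,-0.04],0,0],[[0,0,-0.05],0,0],[[0,0,-0.05],0,0],[[0,0,-0.04],0,0.3],[[0,0.041,0],0,1],[[0,0.041,0],0,1],[[0,0.041,0],0,1],[[0,0.041,0],0,1],[[0.001,0.04,0],0,1],[[0,0,0],-0.14,1],[[0,0,0],-0.14,1],[[0,0,0],-0.14,1],[[0,0,0],-0.14,1],[[0,0,0],-0.14,1],[[0,0,0],-0.14,1],[[0,0,0],-0.14,1],[[0,0,0],-0.12,1],[[0,0,0],0,1],[[0,0,0],0,1]]'
python3 - <<'E'
from h import *
import json
o=monitor.get_obs();print(o["q"].round(3),o["contact_force"].round(2),o["torque"].round(2))
w=eyes.read_camera("wrist");cv2.imwrite('pics/w2.png',w)
im=eyes.read_camera("side");cv2.imwrite('pics/s4.png',im)
json.dump([list(o["eef_pos"]),list(o["tool_rot"])],open('w2.json','w'))
cv2.imwrite('pics/c4.png',np.hstack([w,cv2.resize(im[180:300,210:330],(420,420),interpolation=2)])[:, :][::1])
i=cv2.imread('pics/c4.png');cv2.imwrite('pics/c4.png',cv2.resize(i,(800,343)))
E
```

```text
t: 9.0
eef_pos: [0.5958, 0.1058, 0.2578]
tool_rot: [-0.0, -0.616, 0.788, 0.0]
contact_force: [-0.5, -0.4, 0.4]
gripper_width: 0.997
grasp_force: 0.0
[-0.295  0.355  0.021  1.722 -0.009  1.065  2.626] [-0.49 -0.37  0.38] [-0.02  0.02 -0.05]
```

View pics/c4.png

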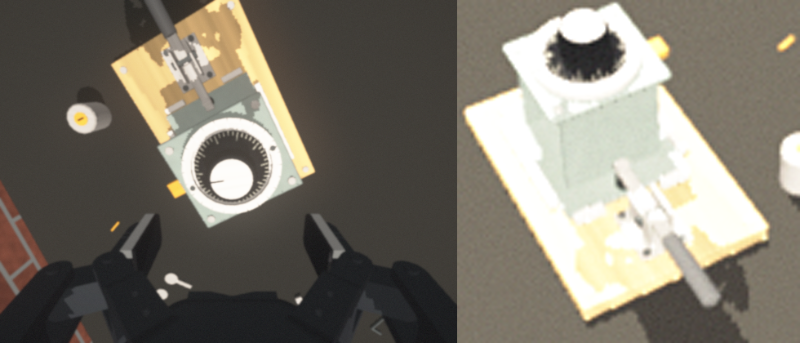

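Run:
```python
from h import *
import json
c=[]
for n,b in(("w1",(335,400,195,262)),("w2",(250,320,185,255))):
    p=json.load(open(n+'.json'));g=cv2.imread(f'pics/{n}.png').min(2);m=np.zeros(g.shape,np.uint8)
    m[b[2]:b[3],b[0]:b[1]]=g[b[2]:b[3],b[0]:b[1]]>130
    m=cv2.morphologyEx(m,cv2.MORPH_OPEN,np.ones((15,15)))
    k=max(cv2.findContours(m,0,1)[0],key=cv2.contourArea);e=cv2.fitEllipse(k);print(n,e,cv2.boundingRect(k))
    c.append(ray("wrist",*e[0],p))
print(cross(c),cross(c+[ray("top",236.5,210.6),ray("side",254.5,188)]))
for z in(.172,.174):print([plane(r,z).round(4) for r in c])
x=cross(c)[0]
o=monitor.get_obs();M=R.from_quat(np.roll(o["tool_rot"],-1)).as_matrix()
print("delta tool",(M.T@(x-o["eef_pos"])).round(4))
```

```text
w1 ((366.7382507324219, 231.0765838623047), (44.77154541015625, 49.77827453613281), 66.52853393554688) (343, 209, 48, 45)
w2 ((283.3490295410156, 218.9700469970703), (49.42803955078125, 51.260986328125), 89.4177474975586) (259, 195, 50, 49)
(array([0.59750188, 0.10534489, 0.16776084]), [9.410949841776236e-05, 9.410949841781142e-05]) (array([0.59736296, 0.10491622, 0.17227061]), [0.0017326156833751523, 0.0010306282306193327, 0.0013275644166143772, 0.0020093811171930493])
[array([0.5961, 0.1036, 0.172 ]), array([0.5971, 0.104 , 0.172 ])]
[array([0.5954, 0.1029, 0.174 ]), array([0.5969, 0.1032, 0.174 ])]
delta tool [ 0.0002 -0.0018  0.0903]
```

```bash
python3 -m creep '[[[0.001,-0.0015,0.02],0,1],[[0,0,0.02],0,1],[[0,0,0.02],0,1],[[0,0,0.015],0,1],[[0,0,0.01],0,1],[[0,0,0.0055],0,1],[[0,0,0],0,1]]' 40; python3 -m creep '[[[0,0,0],0,0],[[0,0,0],0,0],[[0,0,0],0,0],[[0,0,0],0,0],[[0,0,0],0,0],[[0,0,0],0,0]]' 40
python3 - <<'E'
from h import *
o=monitor.get_obs();print(o["q"].round(3),o["contact_force"].round(2),o["torque"].round(2),o["gripper_width"]*85)
E
```

```text
t: 9.8
eef_pos: [0.597, 0.1047, 0.1674]
tool_rot: [-0.0, -0.617, 0.787, 0.0]
contact_force: [-0.4, -0.3, -0.6]
gripper_width: 1.0
grasp_force: 0.0
t: 10.4
eef_pos: [0.5966, 0.1051, 0.1688]
tool_rot: [-0.0, -0.617, 0.787, 0.0]
contact_force: [-4.9, 0.5, 6.1]
gripper_width: 0.519
grasp_force: 40.3
[-0.288  0.45   0.015  1.803 -0.009  0.889  2.632] [-4.88  0.48  6.08] [0.03 0.85 0.01] 44.11483679759332
```

```bash
cat > s.py <<'E'
from h import *
o=monitor.get_obs();q=o["tool_rot"];print("q7",o["q"][6].round(3),"F",o["contact_force"].round(1),"Tz",o["torque"].round(2),"yaw",round(float(2*np.arctan2(-q[1],q[2])),3),o["gripper_width"].round(3))
E
python3 -m creep '[[[0,0,-0.001],0.1,0],[[0,0,0],0.1,0],[[0,0,0],0.1,0],[[0,0,0],0.1,0],[[0,0,0],0.1,0],[[0,0,0],0.1,0]]'; python3 s.py;  python3 -m creep '[[[0,0,0],0.1,0],[[0,0,0],0.1,0],[[0,0,0],0.1,0],[[0,0,0],0.1,0],[[0,0,0],0.1,0],[[0,0,0],0.1,0]]'|head -2; python3 s.py
```

```text
t: 11.0
eef_pos: [0.5968, 0.1049, 0.1688]
tool_rot: [-0.0, -0.355, 0.935, 0.0]
contact_force: [-0.6, -0.0, -2.4]
gripper_width: 0.527
grasp_force: 42.0
t: 11.6
eef_pos: [0.597, 0.1045, 0.1687]Traceback (most recent call last):
  File "s.py", line 2, in <module>
    o=monitor.get_obs();q=o["tool_rot"];print("q7",o["q"][6].round(3),"F",o["contact_force"].round(1),"Tz",o["torque"].round(2),"yaw",round(float(2*np.arctan2(-q[1],q[2])),3),o["gripper_width"].round(3))
                                                                                                                                                                               ^^^^^^^^^^^^^^^^^^^^^^^^
AttributeError: 'float' object has no attribute 'round'
Traceback (most recent call last):
  File "s.py", line 2, in <module>
    o=monitor.get_obs();q=o["tool_rot"];print("q7",o["q"][6].round(3),"F",o["contact_force"].round(1),"Tz",o["torque"].round(2),"yaw",round(float(2*np.arctan2(-q[1],q[2])),3),o["gripper_width"].round(3))
                                                                                                                                                                               ^^^^^^^^^^^^^^^^^^^^^^^^
AttributeError: 'float' object has no attribute 'round'
```

```bash
sed -i 's/,o\["gripper_width"\].round(3)//' s.py; python3 s.py; for k in 1; do python3 -m creep '[[[0,0,0],0.1,0],[[0,0,0],0.1,0],[[0,0,0],0.1,0],[[0,0,0],0.1,0],[[0,0,0],0.1,0]]'|head -2; python3 s.py; done; python3 -m creep '[[[0,0,0],0.1,0],[[0,0,0],0.1,0],[[0,0,0],0.1,0],[[0,0,0],0.1,0],[[0,0,0],0.1,0]]'|head -2; python3 s.py
```

```text
q7 1.572 F [-0.5 -0.6 -4.2] Tz [-0.26 -0.03  0.19] yaw 0.127
t: 12.1
eef_pos: [0.5969, 0.1042, 0.1686]
q7 1.138 F [ 0.6 -0.8 -4.3] Tz [-0.38 -0.08  0.14] yaw -0.374
t: 12.6
eef_pos: [0.5967, 0.104, 0.1685]
q7 0.71 F [ 0.7 -2.2 -5.2] Tz [-0.5   0.05  0.19] yaw -0.874
```

```bash
python3 -m creep '[[[0,0,0.0003],0.1,0],[[0,0,0],0.1,0],[[0,0,0],0.1,0],[[0,0,0],0.1,0],[[0,0,0],0.1,0]]'|head -2; python3 s.py; python3 -m creep '[[[0,0,0.0003],0.1,0],[[0,0,0],0.1,0],[[0,0,0],0.1,0],[[0,0,0],0.1,0],[[0,0,0],0.1,0]]'|head -2; python3 s.py
```

```text
t: 13.1
eef_pos: [0.5965, 0.1039, 0.1684]
q7 0.289 F [-0.9 -3.6 -2. ] Tz [-0.51  0.36  0.15] yaw -1.374
t: 13.6
eef_pos: [0.5985, 0.1101, 0.1684]
q7 -0.123 F [ 5.4 11.2 -3.7] Tz [ 2.32 -1.05  1.  ] yaw -1.867
```

```bash
python3 -m creep '[[[0,0,0.0002],0.1,0],[[0,0,0],0.1,0],[[0,0,0],0.1,0]]'|head -2; python3 s.py; python3 -m creep '[[[0,0,0],0.1,0],[[0,0,0],0.1,0],[[0,0,0],0.1,0]]'|head -2; python3 s.py
```

```text
t: 13.9
eef_pos: [0.5978, 0.1059, 0.1684]
q7 -0.369 F [3.2 1.8 0. ] Tz [ 0.72 -0.59  0.73] yaw -2.17
t: 14.2
eef_pos: [0.5979, 0.1054, 0.1685]
q7 -0.614 F [ 0.1 -1.8 -1.3] Tz [-0.57  0.16  0.91] yaw -2.471
```

```bash
cat > w.py <<'E'
from h import *
import json,sys
o=monitor.get_obs();cv2.imwrite(f'pics/{sys.argv[1]}.png',eyes.read_camera("wrist"));cv2.imwrite(f'pics/{sys.argv[1]}t.png',eyes.read_camera("top"))
json.dump([list(o["eef_pos"]),list(o["tool_rot"])],open(sys.argv[1]+'.json','w'))
E
python3 -m creep '[[[0,0,0],0.05,0],[[0,0,0],0,0],[[0,0,0],0,0]]'|head -2; python3 s.py; python3 w.py b0
python3 -m creep '[[[0,0,0],-0.1,0],[[0,0,0],-0.1,0],[[0,0,0],-0.1,0],[[0,0,0],-0.1,0],[[0,0,0],-0.1,0],[[0,0,0],-0.1,0],[[0,0,0],-0.1,0],[[0,0,0],-0.1,0]]'|head -2; python3 s.py;python3 -m creep '[[[0,0,-0.0003],-0.1,0],[[0,0,0],-0.1,0],[[0,0,0],-0.1,0],[[0,0,0],-0.1,0],[[0,0,0],-0.1,0],[[0,0,0],-0.1,0],[[0,0,0],-0.1,0],[[0,0,0],-0.1,0],[[0,0,0],0,0]]'|head -2; python3 s.py; python3 w.py b1
python3 - <<'E'
import cv2,numpy as np
cv2.imwrite('pics/c5.png',np.hstack([cv2.resize(cv2.imread(f'pics/{n}.png'),(400,300)) for n in('b0','b1')]))
E
```

```text
t: 14.5
eef_pos: [0.5977, 0.1051, 0.1685]
q7 -0.651 F [0.7 0.7 2.3] Tz [-0.02 -0.14  0.03] yaw -2.518
t: 15.4
eef_pos: [0.597, 0.1055, 0.1686]
q7 0.005 F [-2.7  1.4  6.5] Tz [ 0.34  0.43 -0.14] yaw -1.715
t: 16.3
eef_pos: [0.5961, 0.1053, 0.1688]
q7 0.672 F [-5.   2.   7.1] Tz [0.29 0.84 0.2 ] yaw -0.916
```

View pics/c5.png

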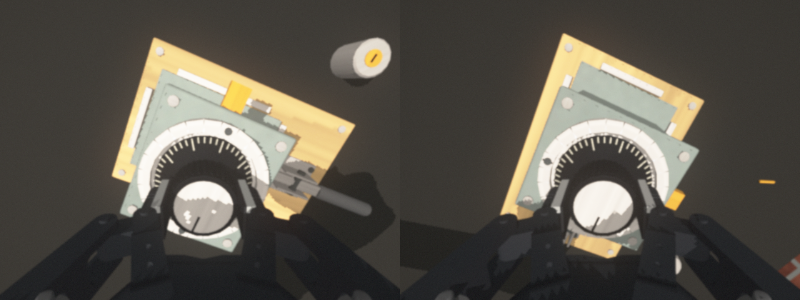

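```bash
python3 -m creep '[[[0,0,0],0,0],[[0,0,0],0,0],[[0,0,0],0,0]]'; python3 s.py; python3 -c "
from station import bot
print(bot.hand_in())"
```

```text
t: 16.7
eef_pos: [0.5961, 0.1053, 0.1688]
tool_rot: [-0.001, 0.443, 0.896, 0.0]
contact_force: [-5.3, 0.3, 8.7]
gripper_width: 0.524
grasp_force: 42.7
q7 0.67 F [-5.3  0.3  8.7] Tz [0.33 0.91 0.12] yaw -0.919
the job is handed in; nothing more can be done
None
```

The job is handed in at 16.7 s: the clamp handle is pushed down to its stop, the dial was bottomed out and backed off about 1.6 rad (a quarter turn), and the gripper is still holding the knob still at about 43 N; the bystanders were not touched, and the hand-in gave no verdict.

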